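# Set the gauge amplifier's gain lever to its third click and zero it

### The arm

A 6-joint arm with a two-finger parallel gripper is mounted at the origin on the work surface; the furniture and walls round the work are solid. World frame = base frame: x ahead of the robot, y to its left, z up, the work surface at z = 0. Lengths are in m, angles in rad, forces in N, time in s.
With the tool pointing down it reaches from about 0.25 to 0.725 m from the base axis. Payload 4 kg.
Tool frame: the origin (TCP) lies on the centre line of the jaws, within the pads' length; the fingertips stand 11 mm ahead of it and the grasp point (between the pads) lies 8 mm behind it; z points along the fingers, x is the direction in which the jaws open and shut, and the axes are right-handed (so a half turn about z gives the same grasp; the last joint's range is limited). The gripper opens to 85 mm and grips with 20 to 120 N. Pads are 22 mm wide; open, the fingers measure 114 mm over their backs; the gripper's body (76 mm by 85 mm) begins 54 mm behind the grasp point. The pads swing forward as they close: fully open they stand 13 mm farther back than shut.
Start: joints at [1.286, 0.241, 0.005, 1.335, 0, 1.571], TCP at [0.14, 0.48, 0.217] pointing down, gripper open.
Joint ranges: [-2.72, 2.72], [-1.05, 1.87], [-1.09, 1.28], [-1.99, 2.15], [-1.42, 1.44], [-3.14, 3.14]. Speed limits (rad/s): [2.79, 2.79, 3.14, 3.14, 3.14, 3.14].

### API

Orientations are given as a unit quaternion [x, y, z, w].
In Python, from workcell import bot, viewer, order gives the robot as it stands. The module is installed in compiled form; this text tells all that it offers.
- The arm moves only by the tool send_rows, never from a script. Its argument "increments" is a list that holds one entry, the list of rows, each a list of 4 numbers: the shift along the tool's x, y, z in m, then the turn about the tool's z in degrees. A call has exactly 8 rows; each row shifts and turns the pose as measured when the row begins, along the tool's axes as they then stand; what a row does not reach is not made up. A row lasts 1/10 s, in which the tool goes at most 50 mm and 8.59 degrees, less where a joint would pass 70% of its speed; a pose out of reach is approached as far as the arm can. A call is refused whole if a number of a shift passes 0.05 or a number of a turn 8.59, either way. A call with a gripper value outside its range is refused whole. "hand" is the closure, from -1 (fully open) to 1 (shut), so that 0 is half open, set as the call begins (left out, the last holds). The fingers move at their own pace and stop on an object; the grip force is fixed at half the most. Time passes only in rows, so rows that do not move let the fingers close, or fill a call up. It gives the time, the measured TCP pose, the force and the opening at its end, in the units of the state.
- bot.get_obs(): the state, without advancing time (a new reading comes with each control period).
- viewer.camera(name): name is "side" or "top" or "wrist"; returns a dict with "image" (480x640x3 uint8, red, green, blue), "range_z" (480x640 float32, m along the optical axis (not along the pixel's ray), 0 where there is no reading), "camera_matrix" (3x3 intrinsics, pixels), "eye" and "rotation" of the camera in the world. Camera axes: x right, y down, z forward; pixel columns grow to the right and rows downward; lengths in m; the calibration is good to about 2 mm. A picture is of the moment at which its call begins.
- order.job_done(): hands the job in, once; it reports no verdict.
The state is a dict: "clock": time; "joint_pos": joint angles; "joint_vel": joint speeds; "tau": joint torques, N m; "eef_pos": TCP position; "tool_rot": TCP orientation; "ft_force": force on the tool from outside, world axes, zero at the start; "ft_torque": the same for the moment, N m; "grip_width": finger opening in m.
Only numpy, scipy, OpenCV 4.12 (cv2) and the standard library are available. Lean on these libraries where they do the work, as an engineer would, in place of code of your own. Each camera call takes 0.05 s, during which the arm holds its last target.

### The job

Push the orange gain lever of the gauge amplifier to the right with a fingertip, counting the clicks, and leave it in its third click stop without ever going past it; only push it, never pinch it. Then, with the lever set, press the round blue zero button all the way down, let it spring back and move clear. Leave the loose rings, blocks and other things around the amplifier where they are.

Things in the scene. Friction and masses are not known exactly. Their poses are not given: they have to be found in the camera images.
- amplifier: gauge amplifier, a grey console with a black top panel, fixed: 150 mm (x) by 220 mm (y), panel 60 mm above the bench. Origin: centre of the underside; z up, +x to its back, +y to the operator's left. A display hood stands 19 mm above the panel at x = 37 to 67, y = -35 to 85 mm
- gain_lever (a joint): lever travel in m along the amplifier's -y (to the right): 0 left stop, 0.106 right stop. Free with 0.5 N drag up to 0.023; it starts at 0 to 0.020. Five click stops at 0.040, 0.056, 0.072 (third), 0.088, 0.104, with a ridge 8 mm before each. Climbing a ridge takes up to 7 N, most at its foot; past its top the push falls away and the lever jumps about 8 mm ahead of the finger into the stop and stays
- lever_top (a point): top centre of the gain lever, 94 mm above the bench: orange block with a white line, 26 mm (amplifier's x) by 24 mm (along its travel); upright sides from 66 to 91 mm above the bench, then a cap 1 mm narrower all round. It moves with the lever on the amplifier's x = 0, at y = 53 mm minus the joint value
- zero_button (a joint): travel of the zero button downwards in m: 0 released, 0.006 fully down. It springs back; fully down takes 5 N
- zero_button_top (a point): centre of the top of the round blue zero button, 26 mm across, 82 mm above the bench when up, pressed straight down. It stands 10 mm out of a round steel bezel 42 mm across and 12 mm high, near the panel's front right corner (amplifier x = -46, y = -72 mm)
- ring_bright: small bright steel setting ring, 50 mm across, 16 mm high, loose on the bench beside the amplifier; origin at the centre of its underside. Leave it alone
- ring_dark: black setting ring, 66 mm across, 20 mm high, loose on the bench beside the amplifier; origin at the centre of its underside. Leave it alone
- v_block: grey steel V-block, 40 x 48 x 34 mm high, loose on the bench beside the amplifier; origin at the centre of its underside. Leave it alone
- gauge_block: thin steel gauge block standing on edge, 9 x 35 x 30 mm high, loose on the bench beside the amplifier; origin at the centre of its underside. Leave it alone
- indicator: white dial indicator lying flat, 94 x 56 x 20 mm high, loose on the bench beside the amplifier; origin at the centre of its underside. Leave it alone
- grease_tin: round tin with a green lid, 67 mm across, 31 mm high, loose on the bench beside the amplifier; origin at the centre of its underside. Leave it alone

How it is judged:
By the outcome, as a careful person would: the job done as asked, in the order asked, and still so for the second after the job is handed in, with the robot touching nothing.
It also fails if it takes over 66 s, if anything falls off the work surface, if the arm or the gripper's body presses on something with over 40 N, if the wrist force passes 120 N, or if a joint passes its speed limit or range.

## Working session

There is one attempt and no reset: what is moved stays moved. The work goes in short steps, Python scripts to look and compute and a tool call to move; the robot and the scene stay as the last step left them, time stands still between calls to the robot, and variables do not carry over. Pictures are saved under pics/ and viewed, and the job is handed in when it is done.

Besides the shell and the picture viewer there is one more tool, called after "Call:" as name(argument=value, ...), one argument or row to a line, values as JSON. send_rows: Moves the arm, as the interface text tells. Its arguments: {"type":"object","properties":{"increments":{"type":"array","items":{"type":"array","items":{"type":"array","items":{"type":"number"}}}},"hand":{"type":"number"}},"required":["increments"]}

```bash
mkdir -p pics
cat > h.py <<'E'
from workcell import bot, viewer, order
import numpy as np, cv2
def snap(n,f):
    c=viewer.camera(n); cv2.imwrite('pics/'+f,c['image'][:,:,::-1]); np.savez('pics/'+f+'.npz',**{k:np.array(v) for k,v in c.items()}); return c
def cloud(c):
    z=np.array(c['range_z']);K=np.array(c['camera_matrix']);v,u=np.mgrid[:480,:640]
    P=np.stack([(u-K[0,2])/K[0,0]*z,(v-K[1,2])/K[1,1]*z,z],-1)
    W=P@np.array(c['rotation']).T+np.array(c['eye']); W[z==0]=np.nan; return W
E
python3 - <<'E'
from h import *
print(bot.get_obs())
for n in ['top','side','wrist']:
    c=snap(n,n+'0.png'); print(n,c['eye'],c['rotation'],c['camera_matrix'])
E
```

```text
{'clock': 0.0, 'joint_pos': array([1.28602822e+00, 2.41417785e-01, 3.72602697e-03, 1.33521488e+00,
       4.24346423e-05, 1.57081506e+00]), 'joint_vel': array([-0.00206854, -0.00116129, -0.00099181,  0.00012583, -0.00061059,
        0.00024636]), 'tau': array([-8.07361830e-04, -3.72317576e+01,  2.52407438e+01,  1.69851724e-02,
       -1.62762638e-05,  3.68623361e-06]), 'eef_pos': array([0.14026696, 0.47922648, 0.21621129]), 'tool_rot': array([ 8.00297288e-01,  5.99602483e-01, -8.57148477e-04,  6.15709758e-04]), 'ft_force': array([-1.09798801,  0.80406317,  0.25365514]), 'ft_torque': array([0.01554811, 0.0221158 , 0.03495409]), 'grip_width': 0.08562138588803041}
top [ 0.45604213 -0.13030029  0.92915298] [-0.70202397  0.70854919 -0.04397422  0.05645044] [[536.23313207   0.         318.22926774]
 [  0.         536.23313207 234.76468485]
 [  0.           0.           1.        ]]
side [0.3958004  0.56089069 0.60209677] [-0.1104008   0.88837797 -0.44290687  0.04929238] [[473.14051248   0.         318.44483068]
 [  0.         473.14051248 239.12856863]
 [  0.           0.           1.        ]]
wrist [0.06258087 0.5020966  0.3718317 ] [0.79016333 0.59154739 0.09511189 0.12910197] [[421.97310082   0.         316.62388975]
 [  0.         421.97310082 239.97402614]
 [  0.           0.           1.        ]]
```

```bash
sed -i "s/np.array(c\['rotation'\]).T/R.from_quat(np.array(c['rotation'])).as_matrix().T/; 2a from scipy.spatial.transform import Rotation as R" h.py; cat h.py
```

```text
from workcell import bot, viewer, order
import numpy as np, cv2
from scipy.spatial.transform import Rotation as R
def snap(n,f):
    c=viewer.camera(n); cv2.imwrite('pics/'+f,c['image'][:,:,::-1]); np.savez('pics/'+f+'.npz',**{k:np.array(v) for k,v in c.items()}); return c
def cloud(c):
    z=np.array(c['range_z']);K=np.array(c['camera_matrix']);v,u=np.mgrid[:480,:640]
    P=np.stack([(u-K[0,2])/K[0,0]*z,(v-K[1,2])/K[1,1]*z,z],-1)
    W=P@R.from_quat(np.array(c['rotation'])).as_matrix().T+np.array(c['eye']); W[z==0]=np.nan; return W
```

View pics/top0.png

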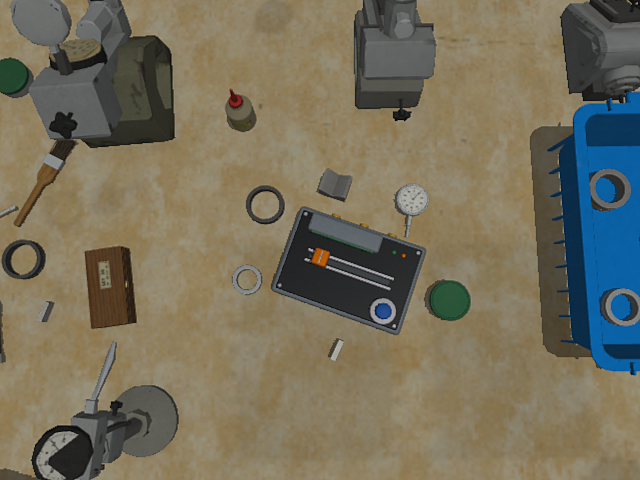

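View pics/side0.png

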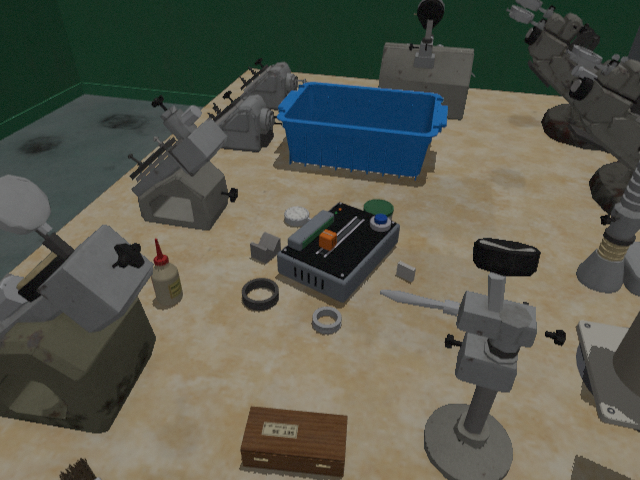

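Run:
```python
from h import *
class D(dict):pass
for n in ['top','side']:
    f=np.load(f'pics/{n}0.png.npz'); W=cloud(f); im=f['image'].astype(int)
    hsv=cv2.cvtColor(f['image'],cv2.COLOR_RGB2HSV)
    x,y,z=W[...,0],W[...,1],W[...,2]
    # region near
    near=(np.hypot(x-.42,y+.13)<.25)
    if n=='top': print(W[257,320],W[311,383],W[270,350])
    o=near&(hsv[...,0]>5)&(hsv[...,0]<18)&(hsv[...,1]>200)&(z>.085); print(n,'orange',o.sum(),np.nanmedian(W[o],0),np.nanmean(W[o],0))
    b=near&(hsv[...,0]>100)&(hsv[...,0]<130)&(hsv[...,1]>150)&(z>.075)&(z<.09); print('blue',b.sum(),np.nanmean(W[b],0))
    m=(near&(z>.052)&(z<.12)).astype(np.uint8)
    k,l,s,c=cv2.connectedComponentsWithStats(m); i=1+np.argmax(s[1:,4]); 
    sel=(l==i)&(z<.066)
    P=W[sel]; r=cv2.minAreaRect((P[:,:2]*1000).astype(np.float32)); print('rect',r,np.nanmedian(P[:,2]))
```

```text
[ 0.54006916 -0.11855133  0.09803682] [ 0.45608311 -0.21603075  0.08127519] [ 0.52212117 -0.16636897  0.06211331]
top orange 211 [ 0.54044458 -0.11859438  0.09492651] [ 0.54048727 -0.11895489  0.09474789]
blue 188 [ 0.45633808 -0.21542147  0.08332635]
rect ((524.7570190429688, -164.72781372070312), (219.69468688964844, 149.71783447265625), 69.95582580566406) 0.06112414809742639
side orange 115 [ 0.53897649 -0.10767732  0.09088378] [ 0.53928862 -0.1100393   0.09040979]
blue 92 [ 0.45556735 -0.20948889  0.07899643]
rect ((523.3782348632812, -158.61627197265625), (216.69163513183594, 148.01715087890625), 70.14483642578125) 0.05780664722394868
```

Run:
```python
import cv2
i=cv2.imread('pics/top0.png')[190:350,230:480]; cv2.imwrite('pics/t0c.png',cv2.resize(i,None,fx=3.2,fy=3.2,interpolation=cv2.INTER_CUBIC))
```

```text
(no output)
```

View pics/t0c.png

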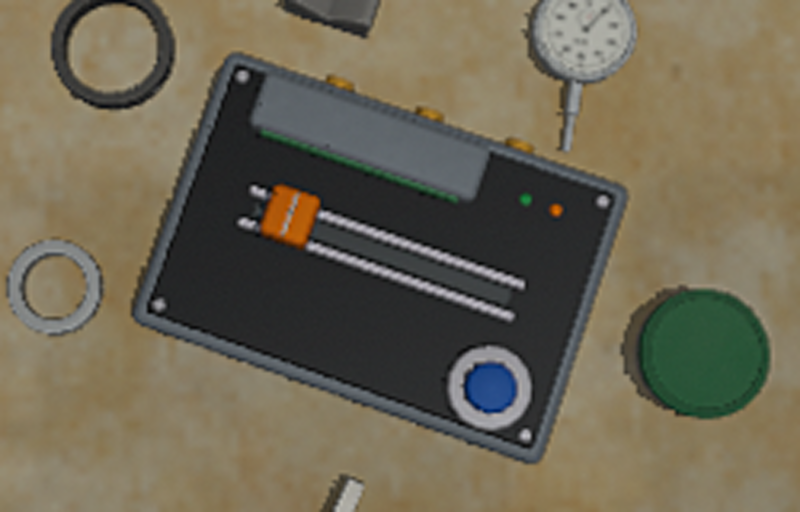

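Run:
```python
from h import *
f=np.load('pics/top0.png.npz'); W=cloud(f); g=np.load('pics/side0.png.npz'); W2=cloud(g)
P=np.vstack([W.reshape(-1,3),W2.reshape(-1,3)]); P=P[~np.isnan(P).any(1)]
a=np.array([.14,.48]);b=np.array([.555,-.082]);d=b-a;L=np.linalg.norm(d);d/=L
t=(P[:,:2]-a)@d; n=np.abs((P[:,:2]-a)@[-d[1],d[0]])
for s in np.arange(-.05,L+.1,.05):
    m=(t>=s)&(t<s+.05)
    print(round(s,2),[round(float(P[m&(n<w),2].max()),3) if (m&(n<w)).any() else None for w in (.06,.1,.14)])
psi=np.radians(-20);o=np.array([.5248,-.1647])
T=bot.get_obs(); M=R.from_quat(T['tool_rot']).as_matrix(); print(M)
tgt=np.array([*b,.2]); print(M.T@(tgt-T['eef_pos']))
# robot sees itself?
m=P[:,2]>.2; print(np.unique(np.round(P[m][:,:2],1),axis=0).tolist())
```

```text
-0.05 [None, None, None]
0.0 [None, None, None]
0.05 [0.004, 0.004, 0.004]
0.1 [0.006, 0.006, 0.006]
0.15 [0.005, 0.006, 0.006]
0.2 [0.006, 0.006, 0.006]
0.25 [0.191, 0.25, 0.25]
0.3 [0.338, 0.338, 0.338]
0.35 [0.335, 0.335, 0.335]
0.4 [0.236, 0.236, 0.236]
0.45 [0.006, 0.006, 0.006]
0.5 [0.007, 0.007, 0.007]
0.55 [0.021, 0.021, 0.021]
0.6 [0.065, 0.065, 0.065]
0.65 [0.09, 0.09, 0.09]
0.7 [0.099, 0.099, 0.099]
0.75 [0.084, 0.084, 0.084]
[[ 2.80959899e-01  9.59719406e-01 -4.44840664e-04]
 [ 9.59718140e-01 -2.80960251e-01 -1.55856470e-03]
 [-1.62076733e-03  1.09725262e-05 -9.99998686e-01]]
[-0.4222388   0.55568022  0.01710904]
[[-0.1, -1.0], [-0.1, -0.9], [0.0, -1.0], [0.0, -0.9], [0.0, -0.6], [0.0, -0.5], [0.0, -0.2], [0.1, -1.0], [0.1, -0.9], [0.1, -0.6], [0.1, -0.5], [0.1, -0.2], [0.2, -1.0], [0.2, -0.9], [0.2, 0.2], [0.3, 0.1], [0.3, 0.2], [0.4, -1.1], [0.4, -1.0], [0.4, -0.9], [0.4, 0.1], [0.4, 0.2], [0.5, -1.0], [0.5, -0.9], [0.7, 0.2], [0.7, 0.3], [0.8, -0.3], [0.8, -0.2], [0.8, 0.2], [0.8, 0.3], [0.9, -0.3], [0.9, -0.2], [0.9, 0.2]]
```

View pics/wrist0.png

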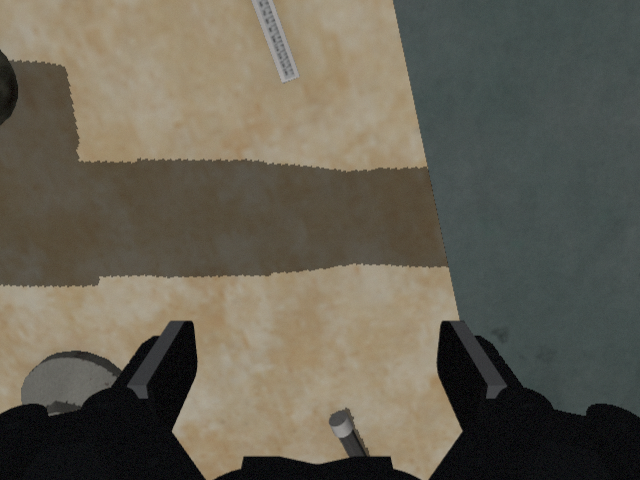

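Run:
```python
from h import *
f=np.load('pics/top0.png.npz'); W=cloud(f); g=np.load('pics/side0.png.npz'); W2=cloud(g)
P=np.vstack([W.reshape(-1,3),W2.reshape(-1,3)]); P=P[~np.isnan(P).any(1)]
H=np.zeros((40,40))
for i,x in enumerate(np.arange(.0,1,.05)):
    r=[]
    for y in np.arange(.45,-.5,-.05):
        m=(P[:,0]>=x)&(P[:,0]<x+.05)&(P[:,1]>=y)&(P[:,1]<y+.05)
        r.append(f'{int(P[m,2].max()*1000):4d}' if m.any() else '   .')
    print(f'{x:.2f}',' '.join(r))
```

```text
0.00    .    .    .    .    .    .    .    9   18   54   12   13    0  153  231  150    0    0    0
0.05    .    .    .    .    .    .    1   12   14  105  111   14    1  152  245    8    1    1    0
0.10    .    .    .    .    .    .    2    1    1    1    1    1    1    1    0    0    0    1    0
0.15    .    3    4    .    2    5    5    4    5    6    5    5    5    5    6    5    7    6    7
0.20    .    5    5    .    .   26  244   24    6    6    6    5    6    6    6    6    8    6    6
0.25    .    5    5    5    4  249  337  322    6    7    5    5    5    7    6    7    6    6    7
0.30    .    5    6    5    5  190  337  320    6    5    5    6    5    5    6    7    6    6    8
0.35    .   18    5    5    5    5  239  232    6    6    5    6   35   31    6    6    8    7    8
0.40    .   13   22    5   47   48  232  231    5    5    6    6   49   75   86   57   36   32    6
0.45    .   11   23   22   46   47   36    5    6   20   62   64   66   81   88   65   37   35    6
0.50    .   22   22    6   46   47    5    5    7   21   63   90   99   76   79   66   35    6    7

[... 199 characters left out ...]

0.65    3   11   14    5  226  284  278    6    5   24   25   23   40   38   18   25   22    7    6
0.70    4    5   17   17  277  286  278   61    5    5    7    6    7    6    6    7    7    5    6
0.75    5    5   13   15  316  322  318  166    5  135   68    6    6  187  187  187    7    7    7
0.80    5   32    4    1  328  348  345  178    5  134   69    5    5  221  261  222    6    6    6
0.85   33   35    1   98  167  206  175  167    6    6    5    5    6  203  272  248    6    6    6
0.90   33   34    4   21    1  185  150   95    5    6    5    5    6  155  271  174    5    6    6
0.95    4    4    2    4  136  137  120    5    6    5    6    6    6  111  140   94    6    7    8
```

Call:
send_rows(
  increments=[
    [[0,0,-0.05,0],[0,0,-0.05,0],[0,0,-0.05,0],[0,0,-0.05,0],[0,0,-0.04,0],[0,0,0,3.7],[0,0,0,0],[0,0,0,0]],
  ],
  hand=1,
)

```text
clock: 0.95
eef_pos: [0.1393, 0.4757, 0.4576]
tool_rot: [0.819, 0.573, -0.008, 0.006]
ft_force: [0.7, 0.0, -1.1]
grip_width: 0.0
```

Call:
send_rows(
  increments=[
    [[-0.024,0.036,0,0],[-0.024,0.036,0,0],[-0.024,0.036,0,0],[-0.024,0.036,0,0],[-0.024,0.036,0,0],[-0.024,0.036,0,0],[-0.024,0.036,0,0],[-0.024,0.036,0,0]],
  ],
)

```text
clock: 1.75
eef_pos: [0.347, 0.1899, 0.4488]
tool_rot: [0.813, 0.582, -0.021, 0.01]
ft_force: [0.6, 0.7, -0.7]
grip_width: 0.0002
```

Call:
send_rows(
  increments=[
    [[-0.024,0.036,0,0],[-0.024,0.036,0,0],[-0.024,0.036,0,0],[-0.024,0.036,0,0],[-0.024,0.036,0,0],[-0.024,0.036,0,0],[-0.02,0.036,0,0],[0,0,0,0]],
  ],
)

```text
clock: 2.55
eef_pos: [0.5369, -0.0624, 0.4388]
tool_rot: [0.812, 0.583, -0.033, 0.003]
ft_force: [-0.8, 0.3, -0.8]
grip_width: 0.0001
```

```bash
cat > st.py <<'E'
from h import *
s=bot.get_obs();M=R.from_quat(s['tool_rot']).as_matrix()
psi=np.radians(-20);o=np.array([.5248,-.1647]);A=np.array([[np.cos(psi),-np.sin(psi)],[np.sin(psi),np.cos(psi)]])
tip=s['eef_pos']+.011*M[:,2]
print('t',s['clock'],'q',s['joint_pos'].round(3),'p',s['eef_pos'].round(4),'F',s['ft_force'].round(2))
print('tool axes in amp(cols):\n',(np.block([[A.T,np.zeros((2,1))],[np.zeros((1,2)),1]])@M).round(3))
print('tcp amp',(A.T@(s['eef_pos'][:2]-o)).round(4),'tip amp',(A.T@(tip[:2]-o)).round(4),tip[2].round(4))
E
python3 st.py
```

```text
t 2.55 q [-0.088  0.431  0.855  2.041 -0.047  0.238] p [ 0.5369 -0.0624  0.4388] F [-0.79  0.27 -0.78]
tool axes in amp(cols):
 [[-0.025  0.999 -0.032]
 [ 0.998  0.023 -0.058]
 [-0.057 -0.034 -0.998]]
tcp amp [-0.0236  0.1003] tip amp [-0.0239  0.0997] 0.4278
```

Call:
send_rows(
  increments=[
    [[0.001,0.004,0.035,-1],[0.001,0.004,0.035,0],[0.001,0.004,0.035,0],[0.001,0.004,0.035,0],[0.001,0.004,0.035,0],[0.001,0.004,0.035,0],[0.001,0.004,0.035,0],[0,0,0,0]],
  ],
)

```text
clock: 3.35
eef_pos: [0.5427, -0.0721, 0.1738]
tool_rot: [0.804, 0.593, -0.04, -0.005]
ft_force: [-0.4, -0.4, 0.2]
grip_width: 0.0002
```

```bash
python3 st.py
```

```text
t 3.35 q [-0.105  0.41   0.127  1.353 -0.046  0.196] p [ 0.5427 -0.0721  0.1738] F [-0.44 -0.43  0.2 ]
tool axes in amp(cols):
 [[-0.051  0.997 -0.052]
 [ 0.997  0.048 -0.06 ]
 [-0.058 -0.055 -0.997]]
tcp amp [-0.0148  0.0932] tip amp [-0.0154  0.0925] 0.1629
```

Call:
send_rows(
  increments=[
    [[0.001,0.004,0.01,3],[0.001,0.004,0.01,0],[0,0.004,0.01,0],[0,0.004,0.01,0],[0,0.003,0.01,0],[0,0,0,0],[0,0,0,0],[0,0,0,0]],
  ],
)

```text
clock: 4.15
eef_pos: [0.5586, -0.0775, 0.1243]
tool_rot: [0.818, 0.574, -0.038, -0.003]
ft_force: [0.3, 0.4, -0.5]
grip_width: -0.0
```

```bash
python3 st.py
python3 - <<'E'
from h import *
for n in ['top','side','wrist']: snap(n,n+'1.png')
ims=[cv2.imread('pics/top1.png')[180:360,230:470],cv2.imread('pics/side1.png')[180:360,230:470]]
cv2.imwrite('pics/c1.png',np.vstack([cv2.resize(i,(800,600))[::1][:600] for i in ims])[::2,::2])
E
```

```text
t 4.15 q [-0.112  0.47   0.088  1.251 -0.046  0.237] p [ 0.5586 -0.0775  0.1243] F [ 0.31  0.37 -0.51]
tool axes in amp(cols):
 [[-0.003  0.999 -0.049]
 [ 0.998  0.    -0.059]
 [-0.059 -0.049 -0.997]]
tcp amp [0.0019 0.0935] tip amp [0.0014 0.0928] 0.1134
```

View pics/c1.png

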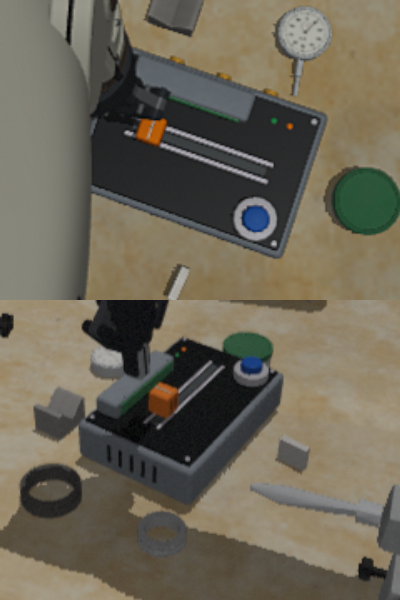

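View pics/wrist1.png

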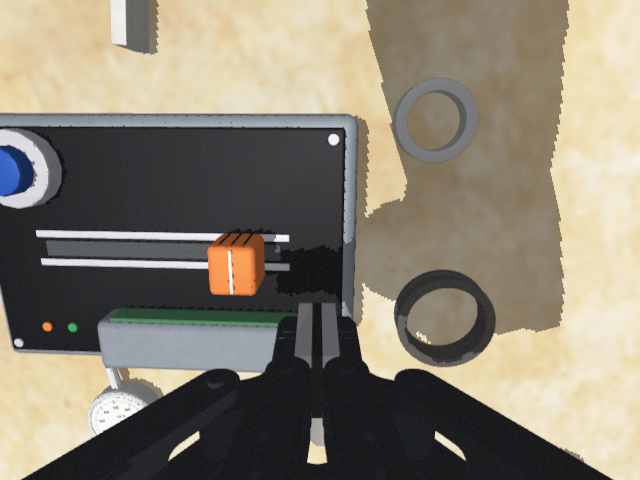

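```bash
cat > lev.py <<'E'
from h import *
import sys
psi=np.radians(-20);o=np.array([.5248,-.1647]);A=np.array([[np.cos(psi),-np.sin(psi)],[np.sin(psi),np.cos(psi)]])
def lever(f):
    W=cloud(f); hsv=cv2.cvtColor(np.array(f['image']),cv2.COLOR_RGB2HSV)
    a=(W[...,:2]-o)@A; z=W[...,2]
    out={}
    box=(abs(a[...,0])<.03)&(a[...,1]>-.09)&(a[...,1]<.075)
    org=box&(hsv[...,0]>4)&(hsv[...,0]<20)&(hsv[...,1]>150)&(z>.06)
    k,l,s,c=cv2.connectedComponentsWithStats(org.astype(np.uint8)); 
    if k<2: return 'none'
    bb=s[1+np.argmax(s[1:,4])]; 
    sub=np.zeros(z.shape,bool); sub[bb[1]:bb[1]+bb[3],bb[0]:bb[0]+bb[2]]=True
    top=sub&box&(z>np.nanpercentile(z[org],95)-.0035)
    P=a[top]; r=np.nanpercentile(P,[1,99],axis=0)
    out['n']=int(top.sum()); out['x']=r[:,0].round(4); out['y']=r[:,1].round(4); out['cen']=r.mean(0).round(4); out['joint']=round(.053-r[:,1].mean(),4); out['ztop']=float(np.nanmedian(z[top]).round(4))
    wl=top&(hsv[...,1]<60)&(hsv[...,2]>130); out['white']=(int(wl.sum()),np.nanmean(a[wl],0).round(4))
    # panel rect
    m=(abs(a[...,0])<.1)&(abs(a[...,1])<.13)&(z>.055)&(z<.066)
    out['panel x']=np.nanpercentile(a[m][:,0],[.1,99.9]).round(4); out['panel y']=np.nanpercentile(a[m][:,1],[.1,99.9]).round(4)
    return out
if __name__=='__main__':
    for p in sys.argv[1:]:
        print(p,lever(np.load('pics/'+p+'.png.npz') if not p.startswith('+') else snap(p[1:].rstrip('0123456789'),p[1:]+'.png')))
E
python3 lev.py top0 top1 wrist1 side0 side1
```

```text
top0 {'n': 182, 'x': array([-0.0126,  0.0122]), 'y': array([0.0372, 0.0594]), 'cen': array([-0.0002,  0.0483]), 'joint': np.float64(0.0047), 'ztop': 0.0955, 'white': (9, array([0.    , 0.0486])), 'panel x': array([-0.0737,  0.0735]), 'panel y': array([-0.1083,  0.1082])}
top1 {'n': 159, 'x': array([-0.0123,  0.0106]), 'y': array([0.0371, 0.0578]), 'cen': array([-0.0008,  0.0474]), 'joint': np.float64(0.0056), 'ztop': 0.0956, 'white': (9, array([-0.0023,  0.0485])), 'panel x': array([-0.0737,  0.0733]), 'panel y': array([-0.1086,  0.1051])}
wrist1 {'n': 2293, 'x': array([-0.0137,  0.0109]), 'y': array([0.0382, 0.0608]), 'cen': array([-0.0014,  0.0495]), 'joint': np.float64(0.0035), 'ztop': 0.0925, 'white': (133, array([-0.0008,  0.0492])), 'panel x': array([-0.0711,  0.0658]), 'panel y': array([-0.1008,  0.1053])}
side0 {'n': 120, 'x': array([-0.0161,  0.0094]), 'y': array([0.0425, 0.0648]), 'cen': array([-0.0033,  0.0537]), 'joint': np.float64(-0.0007), 'ztop': 0.0917, 'white': (0, array([nan, nan])), 'panel x': array([-0.0722,  0.0649]), 'panel y': array([-0.0985,  0.1086])}
side1 {'n': 111, 'x': array([-0.0153,  0.0103]), 'y': array([0.0407, 0.0641]), 'cen': array([-0.0025,  0.0524]), 'joint': np.float64(0.0006), 'ztop': 0.0916, 'white': (0, array([nan, nan])), 'panel x': array([-0.0719,  0.0647]), 'panel y': array([-0.0991,  0.1084])}lev.py:17: RuntimeWarning: Mean of empty slice
  wl=top&(hsv[...,1]<60)&(hsv[...,2]>130); out['white']=(int(wl.sum()),np.nanmean(a[wl],0).round(4))
```

Call:
send_rows(
  increments=[
    [[0.001,0,0.01,0],[0.001,0,0.01,0],[0,0,0.01,0],[0,0,0.008,0],[0,0,0.003,0],[0,0,0,0],[0,0,0,0],[0,0,0,0]],
  ],
)

```text
clock: 5.1
eef_pos: [0.5558, -0.077, 0.0794]
tool_rot: [0.818, 0.574, -0.039, -0.003]
ft_force: [0.0, -0.9, 0.3]
grip_width: -0.0
```

```bash
python3 st.py; python3 lev.py +wrist2
```

```text
t 5.1 q [-0.112  0.502  0.016  1.147 -0.046  0.237] p [ 0.5558 -0.077   0.0794] F [ 0.03 -0.94  0.3 ]
tool axes in amp(cols):
 [[-0.003  0.999 -0.05 ]
 [ 0.998  0.    -0.06 ]
 [-0.06  -0.05  -0.997]]
tcp amp [-0.0008  0.093 ] tip amp [-0.0014  0.0923] 0.0684
+wrist2 {'n': 3548, 'x': array([-0.0138,  0.011 ]), 'y': array([0.0384, 0.061 ]), 'cen': array([-0.0014,  0.0497]), 'joint': np.float64(0.0033), 'ztop': 0.0925, 'white': (219, array([-0.001 ,  0.0493])), 'panel x': array([-0.071 ,  0.0652]), 'panel y': array([-0.0713,  0.1051])}
```

View pics/wrist2.png

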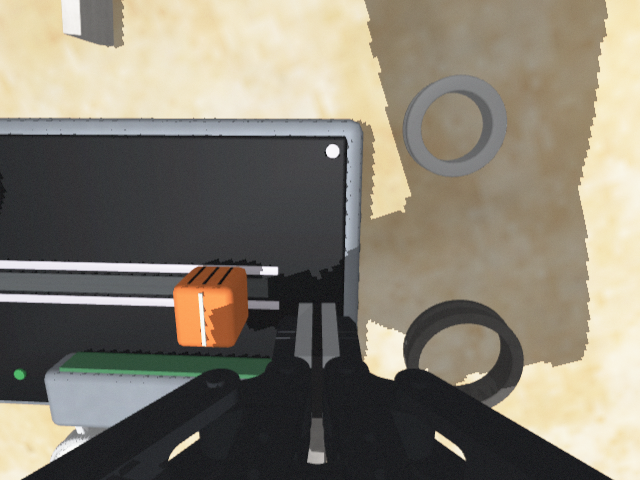

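Call:
send_rows(
  increments=[
    [[0,0,-0.003,0],[0,0,-0.002,0],[-0.003,0,0,0],[-0.003,0,0,0],[-0.003,0,0,0],[-0.003,0,0,0],[0,0,0,0],[0,0,0,0]],
  ],
)

```text
clock: 5.95
eef_pos: [0.5529, -0.0896, 0.0873]
tool_rot: [0.818, 0.574, -0.038, -0.002]
ft_force: [-0.2, 0.2, 0.2]
grip_width: -0.0002
```

```bash
python3 st.py; python3 lev.py +wrist3
```

```text
t 5.95 q [-0.134  0.489  0.018  1.157 -0.048  0.216] p [ 0.5529 -0.0896  0.0873] F [-0.2   0.22  0.16]
tool axes in amp(cols):
 [[-0.003  0.999 -0.046]
 [ 0.998 -0.    -0.059]
 [-0.059 -0.046 -0.997]]
tcp amp [0.0007 0.0801] tip amp [0.0002 0.0795] 0.0763
+wrist3 {'n': 3346, 'x': array([-0.0137,  0.011 ]), 'y': array([0.0382, 0.0612]), 'cen': array([-0.0013,  0.0497]), 'joint': np.float64(0.0033), 'ztop': 0.0925, 'white': (189, array([-0.001 ,  0.0493])), 'panel x': array([-0.0711,  0.0657]), 'panel y': array([-0.0903,  0.1051])}
```

Call:
send_rows(
  increments=[
    [[-0.001,0,0.0005,0],[-0.001,0,0.0005,0],[-0.001,0,0.0005,0],[-0.001,0,0.0005,0],[-0.001,0,0.0005,0],[-0.001,0,0.0005,0],[-0.001,0,0,0],[-0.001,0,0,0]],
  ],
)

```text
clock: 6.8
eef_pos: [0.5496, -0.0975, 0.0841]
tool_rot: [0.818, 0.574, -0.038, -0.002]
ft_force: [1.0, 0.2, 0.4]
grip_width: 0.0001
```

```bash
python3 st.py; python3 lev.py +wrist4
```

```text
t 6.8 q [-0.148  0.489  0.008  1.148 -0.049  0.201] p [ 0.5496 -0.0975  0.0841] F [0.96 0.23 0.41]
tool axes in amp(cols):
 [[-0.003  0.999 -0.047]
 [ 0.998  0.001 -0.059]
 [-0.059 -0.047 -0.997]]
tcp amp [0.0003 0.0717] tip amp [-0.0002  0.071 ] 0.0731
+wrist4 {'n': 3619, 'x': array([-0.0137,  0.0107]), 'y': array([0.0381, 0.0656]), 'cen': array([-0.0015,  0.0518]), 'joint': np.float64(0.0012), 'ztop': 0.0927, 'white': (190, array([-0.0011,  0.0493])), 'panel x': array([-0.0711,  0.0658]), 'panel y': array([-0.0956,  0.1051])}
```

Call:
send_rows(
  increments=[
    [[-0.001,0,0,0],[-0.001,0,0,0],[-0.001,0,0,0],[-0.001,0,0,0],[-0.001,0,0,0],[-0.001,0,0,0],[-0.001,0,0,0],[-0.001,0,0,0]],
  ],
)

```text
clock: 7.65
eef_pos: [0.5467, -0.1058, 0.0848]
tool_rot: [0.818, 0.574, -0.038, -0.002]
ft_force: [0.7, -0.2, -0.7]
grip_width: 0.0002
```

```bash
python3 st.py; python3 lev.py +wrist5
```

```text
t 7.65 q [-0.163  0.485  0.003  1.146 -0.05   0.186] p [ 0.5467 -0.1058  0.0848] F [ 0.67 -0.15 -0.75]
tool axes in amp(cols):
 [[-0.003  0.999 -0.047]
 [ 0.998  0.    -0.059]
 [-0.059 -0.047 -0.997]]
tcp amp [0.0004 0.0629] tip amp [-0.0001  0.0622] 0.0738
+wrist5 {'n': 3568, 'x': array([-0.0137,  0.0103]), 'y': array([0.038 , 0.0637]), 'cen': array([-0.0017,  0.0509]), 'joint': np.float64(0.0021), 'ztop': 0.093, 'white': (118, array([-0.0049,  0.0493])), 'panel x': array([-0.071 ,  0.0658]), 'panel y': array([-0.1007,  0.1051])}
```

View pics/wrist5.png

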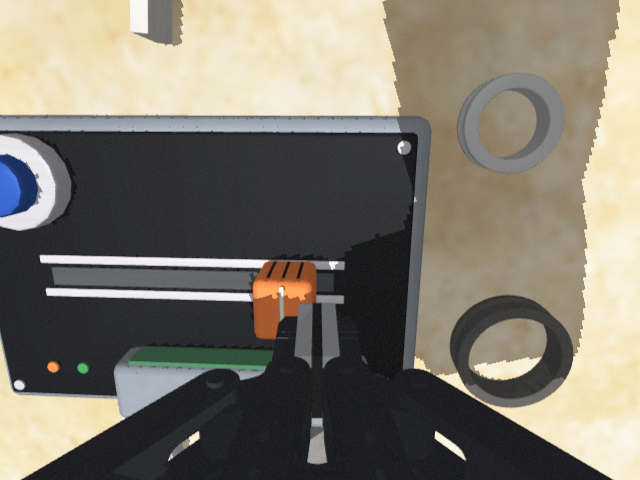

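Run:
```python
from h import *
from lev import A,o
f=np.load('pics/wrist5.png.npz'); W=cloud(f)
for v in (290,298,302,306,312,320,330,345,360):
    print(v,[(u,*(((W[v,u,:2]-o)@A)*1000).round(1),(W[v,u,2]*1000).round(1)) for u in (276,285,296,302,308,318,328,334,340,350)])
s=bot.get_obs();M=R.from_quat(s['tool_rot']).as_matrix()
C=R.from_quat(f['rotation']).as_matrix();K=f['camera_matrix']
for t in [(0,0,.011),(.0105,0,.011),(-.0105,0,.011),(0,-.011,.011),(0,.011,.011),(0,-.011,-.02)]:
    p=s['eef_pos']+M@np.array(t); c=C.T@(p-f['eye']); print(t,(K@c/c[2])[:2].round(1),c[2])
```

```text
290 [(276, np.float64(-10.2), np.float64(47.3), np.float64(93.4)), (285, np.float64(-9.9), np.float64(50.7), np.float64(92.5)), (296, np.float64(-10.1), np.float64(55.0), np.float64(92.5)), (302, np.float64(-9.9), np.float64(57.3), np.float64(91.8)), (308, np.float64(-9.6), np.float64(59.6), np.float64(91.1)), (318, np.float64(3.2), np.float64(61.7), np.float64(60.1)), (328, np.float64(3.4), np.float64(66.4), np.float64(59.1)), (334, np.float64(3.5), np.float64(69.2), np.float64(58.9)), (340, np.float64(3.7), np.float64(72.0), np.float64(58.0)), (350, np.float64(3.5), np.float64(76.7), np.float64(58.4))]
298 [(276, np.float64(-6.6), np.float64(47.1), np.float64(92.6)), (285, np.float64(-7.0), np.float64(50.8), np.float64(93.4)), (296, np.float64(-7.1), np.float64(55.1), np.float64(93.4)), (302, np.float64(-6.7), np.float64(57.3), np.float64(92.2)), (308, np.float64(-6.9), np.float64(59.7), np.float64(92.6)), (318, np.float64(7.3), np.float64(61.7), np.float64(59.9)), (328, np.float64(7.4), np.float64(66.4), np.float64(59.3)), (334, np.float64(6.8), np.float64(69.3), np.float64(60.5))
[... 4088 characters left out ...]
float64(139.6)), (308, np.float64(-6.3), np.float64(63.1), np.float64(135.5)), (318, np.float64(-6.7), np.float64(66.0), np.float64(136.0)), (328, np.float64(-9.2), np.float64(69.0), np.float64(140.0)), (334, np.float64(-8.5), np.float64(70.7), np.float64(138.8)), (340, np.float64(-10.0), np.float64(72.3), np.float64(141.0)), (350, np.float64(-10.4), np.float64(75.0), np.float64(141.4))]
(0, 0, 0.011) [317.  295.3] 0.1835828372467108
(0.0105, 0, 0.011) [341.1 295.2] 0.18357607193072648
(-0.0105, 0, 0.011) [292.8 295.3] 0.18358960256269513
(0, -0.011, 0.011) [317.  271.9] 0.1801008108617579
(0, 0.011, 0.011) [317.  317.8] 0.1870648636316637
(0, -0.011, -0.02) [317.  305.6] 0.15069494483324064
```

Run:
```python
from h import *
snap('side','side5.png')
cv2.imwrite('pics/c5.png',cv2.resize(cv2.imread('pics/side5.png')[160:310,240:440],(800,600),interpolation=cv2.INTER_CUBIC))
f=np.load('pics/side5.png.npz');s=bot.get_obs();M=R.from_quat(s['tool_rot']).as_matrix()
C=R.from_quat(f['rotation']).as_matrix();K=f['camera_matrix']
for t in [(0,0,.011),(0,0,-.016)]:
    p=s['eef_pos']+M@np.array(t); c=C.T@(p-f['eye']); print(t,(((K@c/c[2])[:2]-[240,160])*4).round(1),c[2])
```

```text
(0, 0, 0.011) [333.  337.1] 0.8640247232776619
(0, 0, -0.016) [329.7 290.4] 0.8472855008372395
```

View pics/c5.png

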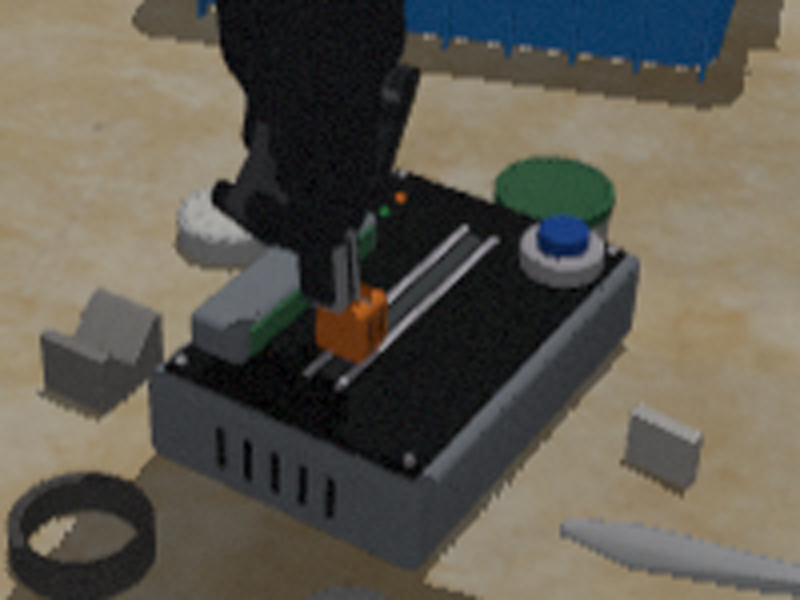

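Call:
send_rows(
  increments=[
    [[0,0,-0.003,0],[0.004,0,0,0],[0.004,0,0,0],[0.004,0,0,0],[0.004,0,0,0],[0.003,0,0,0],[0,0,0,0],[0,0,0,0]],
  ],
)

```text
clock: 8.55
eef_pos: [0.5542, -0.0854, 0.0868]
tool_rot: [0.818, 0.574, -0.038, -0.002]
ft_force: [-0.4, 0.8, -0.3]
grip_width: -0.0002
```

```bash
sed -i "s/+.011\*M/-.015*M/" st.py; python3 st.py; python3 lev.py +wrist6
```

```text
t 8.55 q [-0.126  0.492  0.02   1.158 -0.047  0.221] p [ 0.5542 -0.0854  0.0868] F [-0.37  0.84 -0.26]
tool axes in amp(cols):
 [[-0.004  0.999 -0.047]
 [ 0.998  0.001 -0.059]
 [-0.059 -0.047 -0.997]]
tcp amp [0.0005 0.0845] tip amp [0.0012 0.0854] 0.1018
+wrist6 {'n': 3318, 'x': array([-0.0136,  0.0109]), 'y': array([0.0383, 0.0609]), 'cen': array([-0.0014,  0.0496]), 'joint': np.float64(0.0034), 'ztop': 0.0926, 'white': (189, array([-0.0011,  0.0493])), 'panel x': array([-0.071 ,  0.0657]), 'panel y': array([-0.0854,  0.1051])}
```

Call:
send_rows(
  increments=[
    [[0,0,0.004,0],[0,0,0.004,0],[0,0,0.004,0],[0,0,0.003,0],[0,0,0,0],[0,0,0,0],[0,0,0,0],[0,0,0,0]],
  ],
)

```text
clock: 9.4
eef_pos: [0.5525, -0.0868, 0.07]
tool_rot: [0.818, 0.574, -0.038, -0.003]
ft_force: [-0.4, -0.2, -0.3]
grip_width: -0.0002
```

```bash
python3 st.py
python3 - <<'E'
from h import *
snap('side','side7.png')
cv2.imwrite('pics/c7.png',cv2.resize(cv2.imread('pics/side7.png')[160:310,240:440],(800,600),interpolation=cv2.INTER_CUBIC))
E
```

```text
t 9.4 q [-0.129  0.505 -0.006  1.12  -0.047  0.22 ] p [ 0.5525 -0.0868  0.07  ] F [-0.36 -0.2  -0.3 ]
tool axes in amp(cols):
 [[-0.003  0.999 -0.048]
 [ 0.998  0.    -0.059]
 [-0.059 -0.048 -0.997]]
tcp amp [-0.0006  0.0827] tip amp [0.0001 0.0836] 0.085
```

View pics/c7.png

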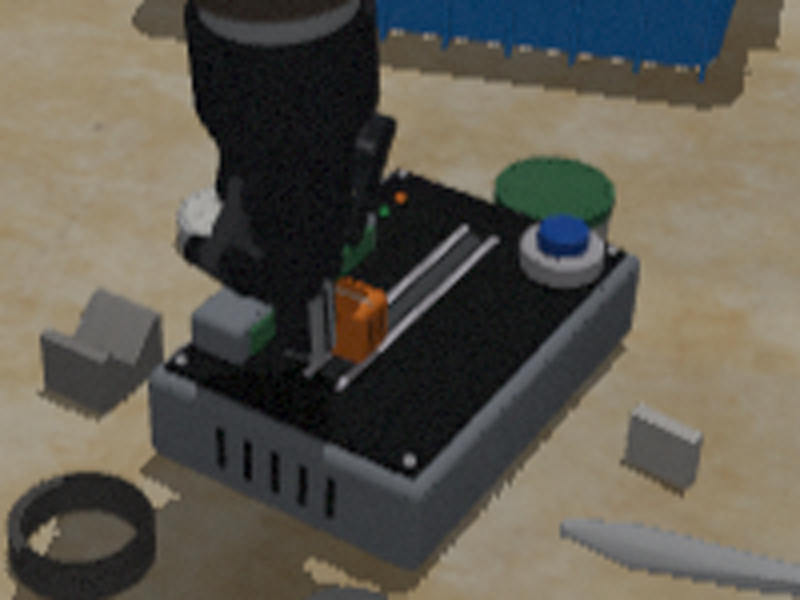

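Run:
```python
from h import *
from lev import A,o
f=np.load('pics/side7.png.npz');C=R.from_quat(f['rotation']).as_matrix();K=f['camera_matrix'];W=cloud(f)
g=np.load('pics/side5.png.npz');W5=cloud(g)
for y in (.0766,.0836,.0906):
  for x in (-.011,.011):
    for z in (.06,.07,.085):
      p=np.r_[o+A@np.array([x,y]),z]; c=C.T@(p-f['eye']); print(x,y,z,((K@c/c[2])[:2]-[240,160])*4)
def q(W,X,Y):
    u,v=240+X//4,160+Y//4; a=(W[v,u,:2]-o)@A; return (X,Y,(a*1000).round(1).tolist(),round(float(W[v,u,2])*1000,1))
for X,Y in [(308,370),(314,370),(322,370),(316,360),(316,340),(316,320),(324,350),(330,340),(330,330),(330,310),(300,350),(290,350)]: print(7,q(W,X,Y))
for X,Y in [(320,300),(335,300),(340,290),(340,280),(355,295),(320,280)]: print(5,q(W5,X,Y))
c=snap('wrist','wrist7.png'); W=cloud(c)
for v in (290,296,300,304,308,316,324): print(v,[(((W[v,u,:2]-o)@A*1000).round(1).tolist(),(W[v,u,2]*1000).round(1)) for u in (300,318,334)])
```

```text
-0.011 0.0766 0.06 [335.13800811 385.68300433]
-0.011 0.0766 0.07 [335.51604548 368.44868223]
-0.011 0.0766 0.085 [336.09324015 342.13499034]
0.011 0.0766 0.06 [295.05957306 368.46169257]
0.011 0.0766 0.07 [295.15296127 351.30034377]
0.011 0.0766 0.085 [295.29551977 325.10329019]
-0.011 0.0836 0.06 [326.60099763 393.76093763]
-0.011 0.0836 0.07 [326.92037575 376.48927889]
-0.011 0.0836 0.085 [327.40805599 350.11600501]
0.011 0.0836 0.06 [286.40177345 376.35607792]
0.011 0.0836 0.07 [286.43476654 359.15691963]
0.011 0.0836 0.085 [286.4851358  332.89964242]
-0.011 0.0906 0.06 [317.97021099 401.92760428]
-0.011 0.0906 0.07 [318.22961002 384.61883065]
-0.011 0.0906 0.085 [318.62574321 358.18627341]
0.011 0.0906 0.06 [277.64994252 384.33620325]
0.011 0.0906 0.07 [277.62121483 367.09942834]
0.011 0.0906 0.085 [277.57735317 340.78218322]
7 (308, 370, [6.8, 72.2], 59.3)
7 (314, 370, [4.1, 72.9], 61.0)
7 (322, 370, [4.2, 66.0], 56.4)
7 (316, 360, [-11.2, 93.0], 85.6)
7 (316, 340, [-11.3, 93.3], 97.0)
7 (316, 320, [-11.5, 93.8], 108.3)
7 (324, 350, [-12.8, 89.2], 90.6)
7 (330, 340, [-11.4, 83.
[... 405 characters left out ...]
p.float64(57.7)), ([-3.5, 89.2], np.float64(58.5))]
296 [([-0.3, 74.4], np.float64(58.4)), ([-0.6, 82.3], np.float64(58.6)), ([-1.1, 89.3], np.float64(59.4))]
300 [([1.2, 74.5], np.float64(59.3)), ([1.0, 82.3], np.float64(59.2)), ([0.8, 89.3], np.float64(59.4))]
304 [([-10.5, 77.5], np.float64(89.2)), ([-10.4, 84.0], np.float64(88.7)), ([-10.3, 89.7], np.float64(88.1))]
308 [([-10.6, 77.9], np.float64(92.9)), ([-10.3, 84.2], np.float64(91.8)), ([-10.4, 89.8], np.float64(91.6))]
316 [([-9.7, 78.3], np.float64(97.3)), ([-10.0, 84.5], np.float64(97.7)), ([-9.7, 89.9], np.float64(96.6))]
324 [([-9.5, 78.8], np.float64(102.8)), ([-9.5, 84.8], np.float64(102.5)), ([-9.6, 90.0], np.float64(102.3))]
```

View pics/wrist7.png

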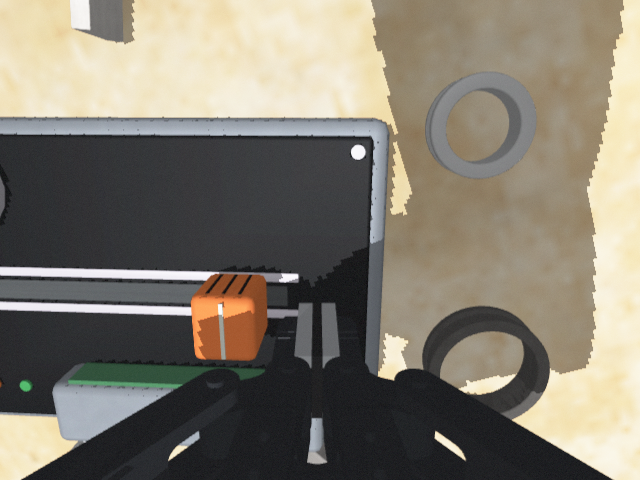

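Call:
send_rows(
  increments=[
    [[0,0,0.004,0],[0,0,0.003,0],[0,0,0.003,0],[0,0,0.002,0],[0,0,0,0],[-0.001,0,0,0],[-0.001,0,0,0],[0,0,0,0]],
  ],
)

```text
clock: 10.3
eef_pos: [0.551, -0.0892, 0.0571]
tool_rot: [0.818, 0.574, -0.038, -0.003]
ft_force: [-0.1, -0.8, 0.5]
grip_width: 0.0001
```

```bash
python3 st.py; python3 lev.py +wrist8
python3 - <<'E'
from h import *
from lev import A,o
c=np.load('pics/wrist8.png.npz'); W=cloud(c)
for v in (290,296,300,304,308,316,324,332,340): print(v,[(u,((W[v,u,:2]-o)@A*1000).round(1).tolist(),(W[v,u,2]*1000).round(1)) for u in (272,276,280,284,288,292,296,300,318,334)])
E
```

```text
t 10.3 q [-0.133  0.516 -0.026  1.089 -0.048  0.215] p [ 0.551  -0.0892  0.0571] F [-0.14 -0.83  0.54]
tool axes in amp(cols):
 [[-0.003  0.999 -0.048]
 [ 0.998  0.    -0.059]
 [-0.059 -0.048 -0.997]]
tcp amp [-0.0012  0.0799] tip amp [-0.0005  0.0807] 0.0721
+wrist8 {'n': 4678, 'x': array([-0.0138,  0.0086]), 'y': array([0.0384, 0.0694]), 'cen': array([-0.0026,  0.0539]), 'joint': np.float64(-0.0009), 'ztop': 0.0926, 'white': (209, array([-0.0035,  0.0493])), 'panel x': array([-0.0708,  0.0648]), 'panel y': array([-0.0663,  0.1051])}
290 [(272, [-9.2, 61.6], np.float64(59.4)), (276, [-8.9, 63.1], np.float64(58.6)), (280, [-9.3, 64.9], np.float64(59.4)), (284, [-9.5, 66.5], np.float64(59.7)), (288, [-9.5, 68.1], np.float64(59.7)), (292, [-8.9, 69.6], np.float64(58.1)), (296, [-9.3, 71.3], np.float64(58.9)), (300, [-9.4, 72.9], np.float64(59.0)), (318, [-9.4, 80.1], np.float64(58.7)), (334, [-9.2, 86.5], np.float64(57.7))]
296 [(272, [-6.2, 61.4], np.float64(58.4)), (276, [-6.3, 63.0], np.float64(58.5)), (280, [-6.3, 64.7], np.float64(58.5)), (284, [-6.5, 66.4], np.float64(58.9)), (28
[... 2306 characters left out ...]
 69.0], np.float64(88.2)), (284, [-6.6, 70.4], np.float64(89.1)), (288, [-6.4, 71.7], np.float64(88.7)), (292, [-6.9, 73.2], np.float64(89.5)), (296, [-9.3, 75.0], np.float64(93.9)), (300, [-10.4, 76.5], np.float64(95.8)), (318, [-10.3, 82.2], np.float64(95.3)), (334, [-10.0, 87.3], np.float64(94.4))]
340 [(272, [13.6, 60.9], np.float64(58.7)), (276, [-6.1, 68.4], np.float64(93.7)), (280, [-6.4, 69.8], np.float64(94.2)), (284, [-6.3, 71.1], np.float64(93.9)), (288, [-6.0, 72.3], np.float64(93.2)), (292, [-6.2, 73.6], np.float64(93.5)), (296, [-9.7, 75.7], np.float64(99.8)), (300, [-9.8, 76.9], np.float64(99.9)), (318, [-10.0, 82.5], np.float64(99.8)), (334, [-10.6, 87.4], np.float64(100.6))]
```

Call:
send_rows(
  increments=[
    [[-0.002,0,0,0],[-0.002,0,0.0005,0],[-0.002,0,0,0],[-0.002,0,0.0005,0],[-0.002,0,0,0],[-0.002,0,0,0],[-0.001,0,0,0],[0,0,0,0]],
  ],
)

```text
clock: 11.15
eef_pos: [0.5465, -0.1024, 0.0571]
tool_rot: [0.818, 0.574, -0.037, -0.003]
ft_force: [0.5, 0.4, 0.5]
grip_width: 0.0002
```

```bash
python3 st.py; python3 lev.py +wrist9
```

```text
t 11.15 q [-0.158  0.51  -0.035  1.083 -0.048  0.191] p [ 0.5465 -0.1024  0.0571] F [0.49 0.36 0.5 ]
tool axes in amp(cols):
 [[-0.003  0.999 -0.047]
 [ 0.998  0.    -0.058]
 [-0.058 -0.047 -0.997]]
tcp amp [-0.0009  0.066 ] tip amp [-0.0002  0.0668] 0.0721
+wrist9 {'n': 5005, 'x': array([-0.0136,  0.008 ]), 'y': array([0.0306, 0.0597]), 'cen': array([-0.0028,  0.0451]), 'joint': np.float64(0.0079), 'ztop': 0.0928, 'white': (242, array([-0.0021,  0.0416])), 'panel x': array([-0.0709,  0.0655]), 'panel y': array([-0.08  ,  0.1051])}
```

View pics/wrist9.png

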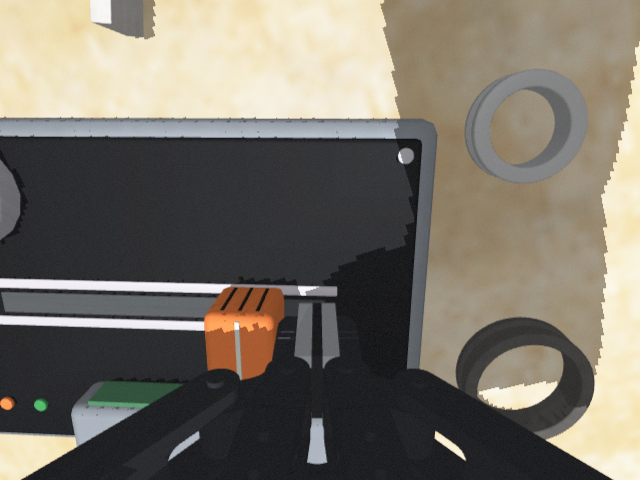

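Call:
send_rows(
  increments=[
    [[-0.002,0,0,0],[-0.002,0,0.0005,0],[-0.002,0,0,0],[-0.002,0,0.0005,0],[-0.002,0,0,0],[-0.002,0,0,0],[-0.001,0,0,0],[0,0,0,0]],
  ],
)

```text
clock: 12.0
eef_pos: [0.5425, -0.1135, 0.0569]
tool_rot: [0.818, 0.575, -0.035, -0.004]
ft_force: [0.8, 2.8, -1.1]
grip_width: 0.0002
```

```bash
python3 st.py; python3 lev.py +wrist10
```

```text
t 12.0 q [-0.18   0.506 -0.043  1.078 -0.045  0.167] p [ 0.5425 -0.1135  0.0569] F [ 0.75  2.84 -1.15]
tool axes in amp(cols):
 [[-0.004  0.999 -0.047]
 [ 0.999  0.002 -0.054]
 [-0.054 -0.047 -0.997]]
tcp amp [-0.0009  0.0542] tip amp [-0.0002  0.055 ] 0.0719
+wrist10 {'n': 5003, 'x': array([-0.0136,  0.0079]), 'y': array([0.0188, 0.0475]), 'cen': array([-0.0029,  0.0332]), 'joint': np.float64(0.0198), 'ztop': 0.0928, 'white': (243, array([-0.002 ,  0.0298])), 'panel x': array([-0.0709,  0.0656]), 'panel y': array([-0.0908,  0.1049])}
```

Call:
send_rows(
  increments=[
    [[-0.002,0,0,0],[-0.002,0,0,0],[-0.002,0,0.0005,0],[-0.002,0,0,0],[-0.002,0,0,0],[-0.002,0,0,0],[0,0,0,0],[0,0,0,0]],
  ],
)

```text
clock: 12.85
eef_pos: [0.5426, -0.1128, 0.0572]
tool_rot: [0.815, 0.579, -0.026, -0.011]
ft_force: [0.2, 2.6, -0.8]
grip_width: -0.0006
```

```bash
python3 st.py; python3 lev.py +wrist11
```

```text
t 12.85 q [-0.192  0.502 -0.047  1.073 -0.022  0.145] p [ 0.5426 -0.1128  0.0572] F [ 0.15  2.62 -0.82]
tool axes in amp(cols):
 [[-0.013  0.999 -0.047]
 [ 0.999  0.012 -0.03 ]
 [-0.029 -0.047 -0.998]]
tcp amp [-0.001   0.0549] tip amp [-0.0003  0.0553] 0.0722
+wrist11 {'n': 4968, 'x': array([-0.0137,  0.0078]), 'y': array([0.0187, 0.0464]), 'cen': array([-0.003 ,  0.0326]), 'joint': np.float64(0.0204), 'ztop': 0.0928, 'white': (245, array([-0.0021,  0.0298])), 'panel x': array([-0.0711,  0.0656]), 'panel y': array([-0.0871,  0.1049])}
```

Call:
send_rows(
  increments=[
    [[-0.005,0,0,0],[-0.005,0,0,0],[0,0,0,0],[0,0,0,0],[0,0,0,0],[0,0,0,0],[0,0,0,0],[0,0,0,0]],
  ],
)

```text
clock: 13.7
eef_pos: [0.5384, -0.1242, 0.0575]
tool_rot: [0.816, 0.578, -0.027, -0.01]
ft_force: [-0.2, 0.8, 0.5]
grip_width: 0.0002
```

```bash
python3 st.py; python3 lev.py +wrist12
```

```text
t 13.7 q [-0.212  0.499 -0.051  1.072 -0.025  0.127] p [ 0.5384 -0.1242  0.0575] F [-0.17  0.76  0.48]
tool axes in amp(cols):
 [[-0.012  0.999 -0.047]
 [ 0.999  0.01  -0.032]
 [-0.032 -0.048 -0.998]]
tcp amp [-0.0011  0.0427] tip amp [-0.0004  0.0432] 0.0725
+wrist12 {'n': 4832, 'x': array([-0.0138,  0.0083]), 'y': array([0.0028, 0.0318]), 'cen': array([-0.0027,  0.0173]), 'joint': np.float64(0.0357), 'ztop': 0.0927, 'white': (208, array([-0.0036,  0.0138])), 'panel x': array([-0.0709,  0.0654]), 'panel y': array([-0.0992,  0.1047])}
```

Call:
send_rows(
  increments=[
    [[-0.002,0,0,0],[-0.002,0,0,0],[-0.005,0,0,0],[-0.005,0,0,0],[0,0,0,0],[0,0,0,0],[0,0,0,0],[0,0,0,0]],
  ],
)

```text
clock: 14.55
eef_pos: [0.5343, -0.1354, 0.0579]
tool_rot: [0.815, 0.579, -0.024, -0.012]
ft_force: [-0.7, -0.5, -0.9]
grip_width: 0.0001
```

```bash
python3 st.py; python3 lev.py +wrist13
```

```text
t 14.55 q [-0.236  0.496 -0.056  1.07  -0.021  0.1  ] p [ 0.5343 -0.1354  0.0579] F [-0.73 -0.45 -0.86]
tool axes in amp(cols):
 [[-0.014  0.999 -0.048]
 [ 1.     0.012 -0.026]
 [-0.026 -0.048 -0.999]]
tcp amp [-0.0011  0.0308] tip amp [-0.0004  0.0312] 0.0728
+wrist13 {'n': 4987, 'x': array([-0.0136,  0.0083]), 'y': array([-0.0067,  0.0212]), 'cen': array([-0.0027,  0.0072]), 'joint': np.float64(0.0458), 'ztop': 0.0927, 'white': (225, array([-0.0028,  0.0044])), 'panel x': array([-0.0709,  0.0654]), 'panel y': array([-0.1013,  0.1046])}
```

```bash
python3 st.py|head -1; python3 lev.py +wrist14; python3 lev.py +wrist15|cut -c1-200
```

```text
t 14.6 q [-0.236  0.496 -0.056  1.07  -0.021  0.1  ] p [ 0.5343 -0.1354  0.0579] F [-0.53  0.37  0.63]
+wrist14 {'n': 4999, 'x': array([-0.0137,  0.0082]), 'y': array([-0.0067,  0.0212]), 'cen': array([-0.0027,  0.0072]), 'joint': np.float64(0.0458), 'ztop': 0.0928, 'white': (225, array([-0.0028,  0.0044])), 'panel x': array([-0.071 ,  0.0653]), 'panel y': array([-0.1012,  0.1046])}
+wrist15 {'n': 5017, 'x': array([-0.0137,  0.0083]), 'y': array([-0.0068,  0.0213]), 'cen': array([-0.0027,  0.0073]), 'joint': np.float64(0.0457), 'ztop': 0.0927, 'white': (222, array([-0.0027,  0.00
```

Call:
send_rows(
  increments=[
    [[-0.002,0,0,0],[-0.001,0,0,0],[0,0,0,0],[0,0,0,0],[0,0,0,0],[0,0,0,0],[0,0,0,0],[0,0,0,0]],
  ],
)

```text
clock: 15.5
eef_pos: [0.5333, -0.1383, 0.058]
tool_rot: [0.815, 0.579, -0.024, -0.012]
ft_force: [-0.1, -0.2, 0.6]
grip_width: -0.0002
```

```bash
python3 st.py; python3 lev.py +wrist16
```

```text
t 15.5 q [-0.242  0.495 -0.056  1.069 -0.021  0.094] p [ 0.5333 -0.1383  0.058 ] F [-0.13 -0.21  0.57]
tool axes in amp(cols):
 [[-0.014  0.999 -0.048]
 [ 1.     0.013 -0.026]
 [-0.026 -0.048 -0.999]]
tcp amp [-0.001   0.0277] tip amp [-0.0003  0.0281] 0.073
+wrist16 {'n': 4849, 'x': array([-0.0137,  0.0087]), 'y': array([-0.0132,  0.0159]), 'cen': array([-0.0025,  0.0013]), 'joint': np.float64(0.0517), 'ztop': 0.0927, 'white': (206, array([-0.0033, -0.0022])), 'panel x': array([-0.0711,  0.065 ]), 'panel y': array([-0.1014,  0.1047])}
```

Call:
send_rows(
  increments=[
    [[-0.002,0,0,0],[-0.002,0,0,0],[-0.005,0,0,0],[-0.004,0,0,0],[0,0,0,0],[0,0,0,0],[0,0,0,0],[0,0,0,0]],
  ],
)

```text
clock: 16.35
eef_pos: [0.5299, -0.1477, 0.0582]
tool_rot: [0.814, 0.58, -0.021, -0.015]
ft_force: [-0.3, 0.9, 0.3]
grip_width: 0.0003
```

```bash
python3 st.py; python3 lev.py +wrist17
```

```text
t 16.35 q [-0.264  0.493 -0.059  1.068 -0.014  0.07 ] p [ 0.5299 -0.1477  0.0582] F [-0.27  0.92  0.29]
tool axes in amp(cols):
 [[-0.016  0.999 -0.048]
 [ 1.     0.015 -0.018]
 [-0.017 -0.048 -0.999]]
tcp amp [-0.001   0.0177] tip amp [-0.0003  0.018 ] 0.0732
+wrist17 {'n': 5044, 'x': array([-0.0137,  0.0084]), 'y': array([-0.0189,  0.0084]), 'cen': array([-0.0026, -0.0052]), 'joint': np.float64(0.0582), 'ztop': 0.0928, 'white': (250, array([-0.0017, -0.0077])), 'panel x': array([-0.0709,  0.0646]), 'panel y': array([-0.1017,  0.1036])}
```

Call:
send_rows(
  increments=[
    [[-0.002,0,0,0],[-0.0015,0,0,0],[0,0,0,0],[0,0,0,0],[0,0,0,0],[0,0,0,0],[0,0,0,0],[0,0,0,0]],
  ],
)

```text
clock: 17.2
eef_pos: [0.5282, -0.153, 0.0583]
tool_rot: [0.815, 0.579, -0.022, -0.014]
ft_force: [-0.3, 0.0, -0.3]
grip_width: -0.0002
```

```bash
python3 st.py; python3 lev.py +wrist18
```

```text
t 17.2 q [-0.272  0.492 -0.06   1.068 -0.017  0.063] p [ 0.5282 -0.153   0.0583] F [-0.26  0.04 -0.27]
tool axes in amp(cols):
 [[-0.015  0.999 -0.048]
 [ 1.     0.014 -0.021]
 [-0.02  -0.048 -0.999]]
tcp amp [-0.0008  0.0122] tip amp [-0.0001  0.0125] 0.0733
+wrist18 {'n': 4887, 'x': array([-0.0137,  0.0091]), 'y': array([-0.0292, -0.0002]), 'cen': array([-0.0023, -0.0147]), 'joint': np.float64(0.0677), 'ztop': 0.0927, 'white': (217, array([-0.0032, -0.0182])), 'panel x': array([-0.071 ,  0.0645]), 'panel y': array([-0.1017,  0.1035])}
```

Call:
send_rows(
  increments=[
    [[0.004,0,0,0],[0.004,0,0,0],[0.004,0,0,0],[0.004,0,0,0],[0,0,-0.01,0],[0,0,-0.02,0],[0,0,-0.02,0],[0,0,-0.01,0]],
  ],
)

```text
clock: 18.05
eef_pos: [0.5359, -0.135, 0.1196]
tool_rot: [0.814, 0.58, -0.024, -0.015]
ft_force: [0.3, -0.1, 0.8]
grip_width: 0.0
```

```bash
python3 st.py; python3 lev.py +wrist19
```

```text
t 18.05 q [-0.238  0.446  0.039  1.218 -0.016  0.096] p [ 0.5359 -0.135   0.1196] F [ 0.3  -0.07  0.76]
tool axes in amp(cols):
 [[-0.017  0.998 -0.052]
 [ 1.     0.016 -0.022]
 [-0.021 -0.053 -0.998]]
tcp amp [0.0002 0.0317] tip amp [0.001 0.032] 0.1345
+wrist19 {'n': 2441, 'x': array([-0.0136,  0.0109]), 'y': array([-0.0293, -0.0066]), 'cen': array([-0.0013, -0.018 ]), 'joint': np.float64(0.071), 'ztop': 0.0925, 'white': (149, array([-0.0005, -0.0183])), 'panel x': array([-0.0709,  0.0661]), 'panel y': array([-0.1021,  0.1049])}
```

View pics/wrist19.png

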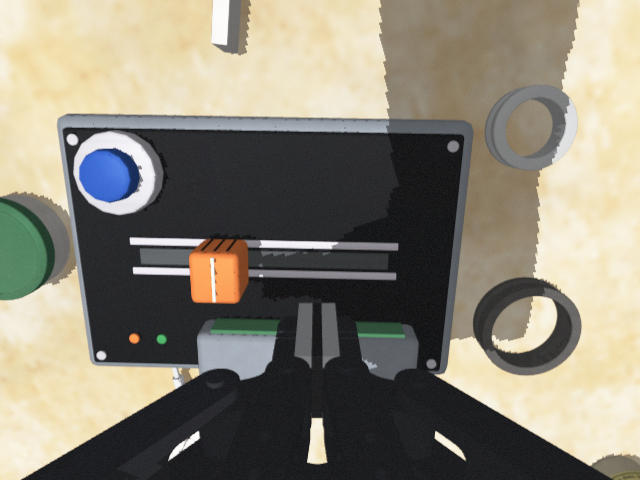

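Call:
send_rows(
  increments=[
    [[-0.015,-0.007,0,0],[-0.015,-0.007,0,0],[-0.015,-0.007,0,0],[-0.015,-0.007,0,0],[-0.015,-0.007,0,0],[-0.015,-0.007,0,0],[-0.013,-0.003,0,0],[0,0,0,0]],
  ],
)

```text
clock: 18.9
eef_pos: [0.4484, -0.2253, 0.1221]
tool_rot: [0.816, 0.578, -0.026, -0.018]
ft_force: [0.6, -0.2, -0.2]
grip_width: -0.0
```

```bash
python3 st.py
python3 - <<'E'
from h import *
from lev import A,o
for n in ('wrist','top'):
    f=snap(n,n+'20.png');W=cloud(f);a=(W[...,:2]-o)@A;z=W[...,2]
    hsv=cv2.cvtColor(np.array(f['image']),cv2.COLOR_RGB2HSV)
    b=(np.hypot(a[...,0]+.046,a[...,1]+.072)<.03)&(hsv[...,0]>100)&(hsv[...,0]<130)&(hsv[...,1]>150)&(z>.076)
    P=a[b]; print(n,b.sum(),np.percentile(P,[1,99],axis=0).round(4),np.median(z[b]))
E
```

```text
t 18.9 q [-0.448  0.35  -0.101  1.175 -0.028 -0.109] p [ 0.4484 -0.2253  0.1221] F [ 0.64 -0.23 -0.23]
tool axes in amp(cols):
 [[-0.012  0.998 -0.058]
 [ 1.     0.01  -0.022]
 [-0.022 -0.058 -0.998]]
tcp amp [-0.0511 -0.0831] tip amp [-0.0502 -0.0827] 0.1371
wrist 1839 [[-0.0592 -0.0831]
 [-0.0357 -0.0598]] 0.0804650003284138Traceback (most recent call last):
  File "<stdin>", line 7, in <module>
    return _quantile_unchecked(
        a, q, axis, out, overwrite_input, method, keepdims, weights)
    return _ureduce(a,
                    func=_quantile_ureduce_func,
    ...<5 lines>...
                    overwrite_input=overwrite_input,
                    method=method)
    r = func(a, **kwargs)
    result = _quantile(arr,
                       quantiles=q,
    ...<2 lines>...
                       out=out,
                       weights=wgt)
    slices_having_nans = np.isnan(arr[-1, ...])
                                  ~~~^^^^^^^^^
IndexError: index -1 is out of bounds for axis 0 with size 0
```

View pics/wrist20.png

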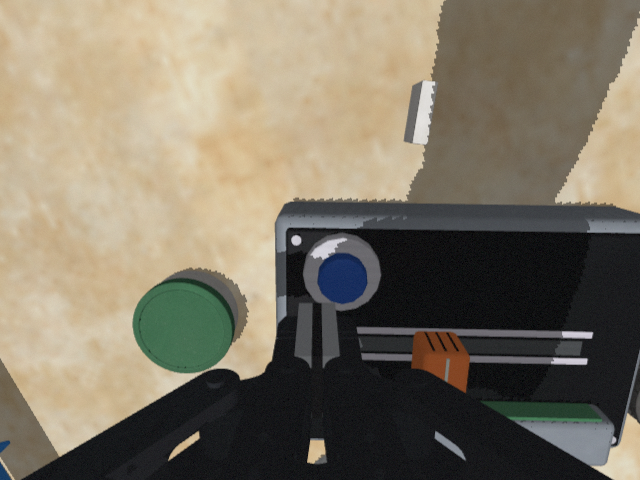

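Call:
send_rows(
  increments=[
    [[0.003,0.001,0.006,0],[0.003,0.001,0.006,0],[0.003,0.001,0.006,0],[0.003,0.001,0.006,0],[0,0.001,0.006,0],[0,0.001,0.006,0],[0,0,0,0],[0,0,0,0]],
  ],
)

```text
clock: 19.8
eef_pos: [0.4589, -0.2111, 0.0807]
tool_rot: [0.814, 0.581, -0.025, -0.019]
ft_force: [0.3, 0.4, -0.0]
grip_width: 0.0
```

```bash
python3 st.py
python3 - <<'E'
from h import *
for n in ('side','wrist'): snap(n,n+'21.png')
cv2.imwrite('pics/c21.png',np.hstack([cv2.resize(cv2.imread('pics/side21.png')[160:310,300:450],(400,400),interpolation=cv2.INTER_CUBIC),cv2.resize(cv2.imread('pics/wrist21.png')[180:400,200:420],(400,400))]))
E
```

```text
t 19.8 q [-0.416  0.397 -0.149  1.082 -0.025 -0.084] p [ 0.4589 -0.2111  0.0807] F [ 0.28  0.37 -0.01]
tool axes in amp(cols):
 [[-0.019  0.998 -0.059]
 [ 1.     0.018 -0.021]
 [-0.02  -0.06  -0.998]]
tcp amp [-0.046  -0.0661] tip amp [-0.0451 -0.0658] 0.0957
```

View pics/c21.png

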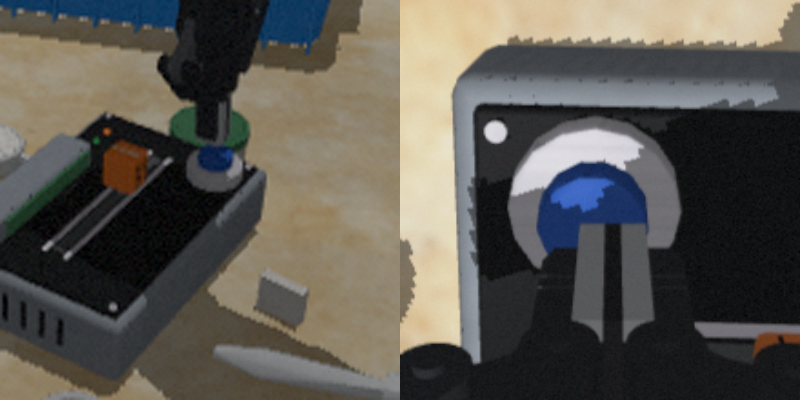

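Call:
send_rows(
  increments=[
    [[-0.003,-0.001,0,0],[-0.003,0,0,0],[0,0,0.004,0],[0,0,0.004,0],[0,0,0.003,0],[0,0,0,0],[0,0,0,0],[0,0,0,0]],
  ],
)

```text
clock: 20.7
eef_pos: [0.4553, -0.2178, 0.0701]
tool_rot: [0.814, 0.58, -0.025, -0.018]
ft_force: [-0.1, 0.3, 0.6]
grip_width: 0.0003
```

```bash
python3 st.py
```

```text
t 20.7 q [-0.43   0.406 -0.167  1.053 -0.026 -0.097] p [ 0.4553 -0.2178  0.0701] F [-0.15  0.28  0.62]
tool axes in amp(cols):
 [[-0.017  0.998 -0.057]
 [ 1.     0.016 -0.021]
 [-0.02  -0.058 -0.998]]
tcp amp [-0.0471 -0.0736] tip amp [-0.0463 -0.0733] 0.085
```

Call:
send_rows(
  increments=[
    [[0,0,0.003,0],[0,0,0.003,0],[0,0,0.003,0],[0,0,0.003,0],[0,0,0.003,0],[0,0,0.003,0],[0,0,0.003,0],[0,0,0.003,0]],
  ],
)

```text
clock: 21.5
eef_pos: [0.456, -0.2181, 0.0617]
tool_rot: [0.814, 0.581, -0.022, -0.013]
ft_force: [-6.9, 3.2, 21.0]
grip_width: -0.0003
```

```bash
python3 st.py
python3 - <<'E'
from h import *
for n in ('side','wrist'): snap(n,n+'22.png')
cv2.imwrite('pics/c22.png',np.hstack([cv2.resize(cv2.imread('pics/side22.png')[160:310,300:450],(400,400),interpolation=cv2.INTER_CUBIC),cv2.resize(cv2.imread('pics/wrist22.png')[180:400,200:420],(400,400))]))
E
```

```text
t 21.5 q [-0.43   0.407 -0.19   1.017 -0.025 -0.098] p [ 0.456  -0.2181  0.0617] F [-6.95  3.21 21.02]
tool axes in amp(cols):
 [[-0.018  0.999 -0.045]
 [ 1.     0.017 -0.022]
 [-0.021 -0.046 -0.999]]
tcp amp [-0.0464 -0.0737] tip amp [-0.0457 -0.0734] 0.0767
```

View pics/c22.png

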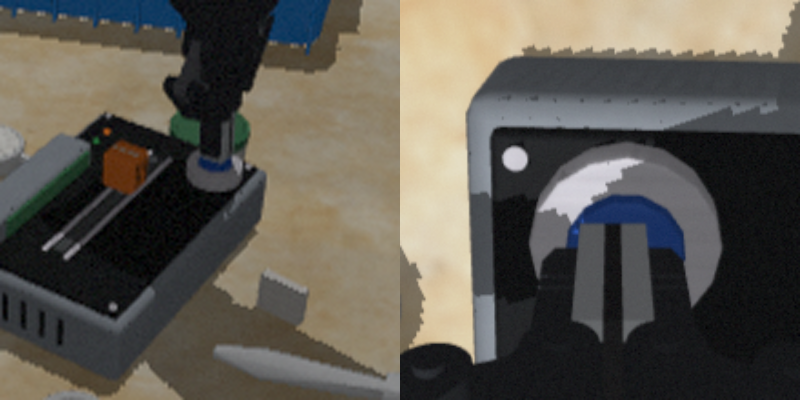

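Call:
send_rows(
  increments=[
    [[0,0,-0.005,0],[0,0,-0.01,0],[0,0,-0.02,0],[0,0,-0.03,0],[0,0,-0.03,0],[0,0,-0.03,0],[0,0,-0.02,0],[0,0,0,0]],
  ],
)

```text
clock: 22.4
eef_pos: [0.4626, -0.2169, 0.2119]
tool_rot: [0.814, 0.581, -0.022, -0.014]
ft_force: [-0.4, 0.3, -0.2]
grip_width: 0.0002
```

```bash
python3 st.py; python3 lev.py +wrist23 +side23;  python3 - <<'E'
from h import *
from lev import A,o
f=np.load('pics/wrist23.png.npz');W=cloud(f);a=(W[...,:2]-o)@A;z=W[...,2]
hsv=cv2.cvtColor(f['image'],cv2.COLOR_RGB2HSV)
b=(np.hypot(a[...,0]+.046,a[...,1]+.072)<.03)&(hsv[...,0]>100)&(hsv[...,0]<130)&(hsv[...,1]>150)
print(b.sum(),np.median(z[b]))
E
```

```text
t 22.4 q [-0.423  0.303  0.074  1.388 -0.025 -0.091] p [ 0.4626 -0.2169  0.2119] F [-0.41  0.3  -0.18]
tool axes in amp(cols):
 [[-0.018  0.999 -0.048]
 [ 1.     0.017 -0.022]
 [-0.021 -0.048 -0.999]]
tcp amp [-0.0406 -0.0704] tip amp [-0.0399 -0.07  ] 0.2269
+wrist23 {'n': 1098, 'x': array([-0.0136,  0.011 ]), 'y': array([-0.0301, -0.0071]), 'cen': array([-0.0013, -0.0186]), 'joint': np.float64(0.0716), 'ztop': 0.0925, 'white': (0, array([nan, nan])), 'panel x': array([-0.0712,  0.0644]), 'panel y': array([-0.104 ,  0.1044])}
+side23 {'n': 100, 'x': array([-0.0163,  0.0092]), 'y': array([-0.0261, -0.0025]), 'cen': array([-0.0036, -0.0143]), 'joint': np.float64(0.0673), 'ztop': 0.0915, 'white': (0, array([nan, nan])), 'panel x': array([-0.073 ,  0.0646]), 'panel y': array([-0.0997,  0.1092])}
980 0.08048939549733858lev.py:17: RuntimeWarning: Mean of empty slice
  wl=top&(hsv[...,1]<60)&(hsv[...,2]>130); out['white']=(int(wl.sum()),np.nanmean(a[wl],0).round(4))
```

View pics/wrist23.png

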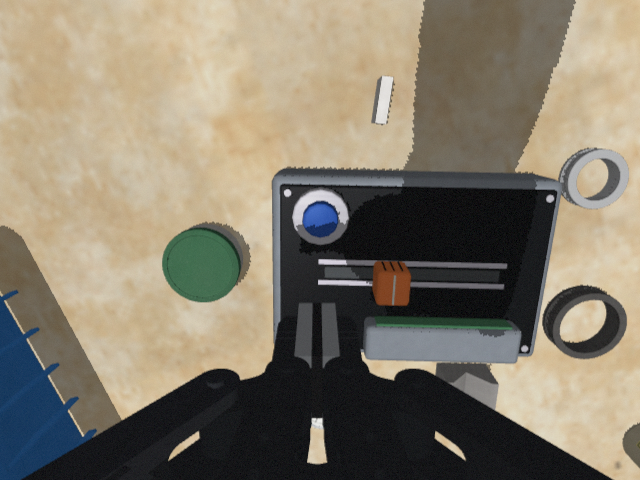

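View pics/side23.png

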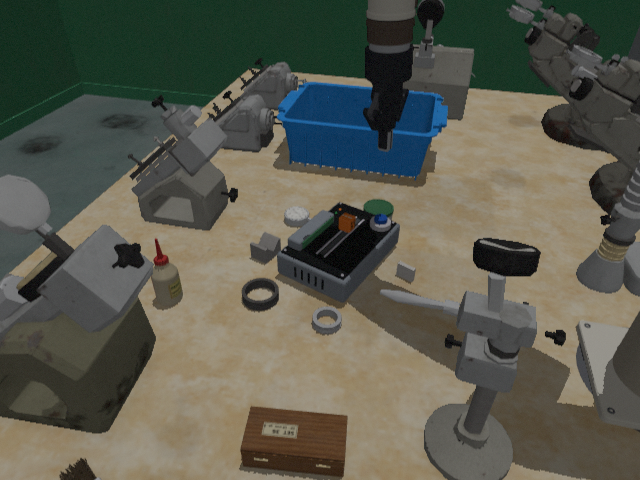

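```bash
python3 -c "
from h import *
print(order.job_done())"
```

```text
the job is handed in; nothing more can be done
None
```

I set the gain lever to its third click stop and pressed the zero button, and handed the job in at about 22 s of the 66 s allowed.

- **Lever:** I pushed it to the right with the closed fingertips only. The wrist camera put it at about 0.040, 0.056 and 0.072 m after the three clicks, and it never went past 0.072. After I backed off, the wrist camera still showed about 0.072. The last rougher readings were 0.072–0.073 once corrected for camera bias.
- **Button:** I pressed it with the lever set. The force reached 21 N with the fingertip at about 0.077 m, which means it was on its stop. It sprang back to the same measured height as before (0.0805 m), and the arm rose clear, with the fingertips about 0.23 m above the bench.
- **Loose items:** By eye in the pictures they look to be where they started. I did not measure them.

**What did not match:**
- **Fingertip position:** With the gripper shut, the fingertips stood about 15 mm behind the reported tool point, not 11 mm ahead of it. Because of this, my first approach passed above the lever without touching it. I corrected the height from the camera depth.
- **Tool tilt:** The tool picked up a tilt of a few degrees during the moves. It had no visible effect on the result.

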